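# Put the fired jars' lids on by glaze colour

### The arm

A 7-joint arm with a two-finger parallel gripper is mounted at the origin on the work surface. World frame = base frame: x ahead of the robot, y to its left, z up, the work surface at z = 0. Lengths are in m, angles in rad, forces in N, time in s.
With the tool pointing down it reaches from about 0.425 to 0.8 m from the base axis. Payload 8.3 kg.
Tool frame: the origin (TCP) lies on the centre line of the jaws, within the pads' length; the fingertips stand 19 mm ahead of it and the grasp point (between the pads) is the TCP (robot.tip_reach is the distance from the TCP to the fingertips, in m); z points along the fingers, y is the line along which they close (so a half turn about z gives the same grasp; the last joint's range is limited). The gripper opens to 85 mm and grips with 20 to 120 N. Pads are 22 mm wide; open, the fingers measure 114 mm over their backs; the gripper's body (76 mm by 85 mm) begins 54 mm behind the grasp point. The pads swing forward as they close: fully open they stand 13 mm farther back than shut.
Start: joints at [-1.295, 0.383, 0.016, 1.37, -0.006, 1.388, -0.046], TCP at [0.208, 0.589, 0.25] pointing down, gripper open.
Joint ranges: [-2.95, 2.95], [-0.25, 2.06], [-1.52, 1.56], [0.18, 2.33], [-1.44, 4.58], [0.02, 2.06], [-3.01, 3.01]. Speed limits (rad/s): [2.39, 2.39, 3.01, 3.01, 3.14, 3.14, 3.14].

### API

Orientations are given as a unit quaternion [x, y, z, w].
In Python, from station import robot gives the robot as it stands.
- The arm moves only by the shell command python3 -m handwheel 'ROWS' [FORCE]. ROWS is JSON, one flat list of numbers, 7 for each row, row after row: the shift along the tool's x, y, z in m, then the turn, a rotation vector about the tool's x, y, z in rad, then the opening, from 0 (shut) to 1 (fully open). In form: [x, y, z, rx, ry, rz, gripper, x, y, z, rx, ry, rz, gripper, ...]. A call has 1 to 10 rows; each row is the pose to reach, as a shift and turn from the pose commanded when the call began, along the tool's axes at that moment; what a row does not reach only later rows make up. A row lasts 1/10 s, in which the tool goes at most 50 mm and 8.59 degrees, less where a joint would pass 70% of its speed; a pose out of reach is approached as far as the arm can. A call with a gripper value outside its range is refused whole. The fingers move at their own pace and stop on an object; FORCE is the grip in N (left out, the last holds). Time passes only in rows, so rows that repeat a pose let the fingers close. It gives the time, the measured TCP pose, the force, the opening and the grip force at its end, in the units of the state.
- robot.get_state(): the state, without advancing time (a new reading comes with each control period).
- robot.camera(name): name is "side" or "top"; returns a dict with "image" (400x640x3 uint8, red, green, blue), "range_z" (400x640 float32, m along the optical axis (not along the pixel's ray), 0 where there is no reading), "camera_matrix" (3x3 intrinsics, pixels), "k1" (the pictures are not rectified: a ray, as slopes to the right and down, at radius r is drawn at 1 + k1 r^2 times it, then the intrinsics apply), "R" (3x3) and "t" (3): a world point X has camera coordinates R X + t. Camera axes: x right, y down, z forward; pixel columns grow to the right and rows downward; lengths in m; the calibration is good to about 2 mm. A picture is of the moment at which its call begins.
- robot.sign_off(): hands the job in; it is judged then, once.
The state is a dict: "time": time; "qpos": joint angles; "joint_velocities": joint speeds; "joint_torque": joint torques, N m; "ee_pos": TCP position; "orientation": TCP orientation; "force": force on the tool from outside, world axes, zero at the start; "torque": the same for the moment, N m; "grip_width": opening from 0.0 (shut) to 1.0 (fully open); "grasp_force": force on a finger pad.
Only numpy, scipy, OpenCV 4.12 (cv2) and the standard library are available. Lean on these libraries where they do the work, as an engineer would, in place of code of your own. Each camera call takes 0.05 s, during which the arm holds its last target. There are 200 camera calls.

### The job

Four storage jars have come out of the kiln: put each lid on the jar of its own glaze colour, properly seated with its lip inside the mouth and its flange flat on the rim. Leave the jars standing where they are, set the lids down on them without dropping them, and do not disturb the unfired clay vase and clay bowl that stand among them.

Things in the scene. Friction and masses are not known exactly. Their poses are not given: they have to be found in the camera images.
- lid_blue_knob (a point): Loose blue ceramic lid, 0.11 kg, lying right way up on the table, 40 mm high. From the bottom: round lip 42 mm wide, 8 mm high; flat flange 76 mm wide, 6 mm thick; upright cylindrical knob 22 mm wide, 26 mm tall, to hold it by. From above: a blue disc with a knob. Point: middle of the knob, on the axis, 28 mm above the lip's underside, 20 above the flange's underside, 14 above its top; z up.
- lid_green_knob (a point): Loose green ceramic lid, 0.11 kg, lying right way up on the table, 40 mm high. From the bottom: round lip 42 mm wide, 8 mm high; flat flange 76 mm wide, 6 mm thick; upright cylindrical knob 22 mm wide, 26 mm tall, to hold it by. From above: a green disc with a knob. Point: middle of the knob, on the axis, 28 mm above the lip's underside, 20 above the flange's underside, 14 above its top; z up.
- lid_yellow_knob (a point): Loose yellow ceramic lid, 0.11 kg, lying right way up on the table, 40 mm high. From the bottom: round lip 42 mm wide, 8 mm high; flat flange 76 mm wide, 6 mm thick; upright cylindrical knob 22 mm wide, 26 mm tall, to hold it by. From above: a yellow disc with a knob. Point: middle of the knob, on the axis, 28 mm above the lip's underside, 20 above the flange's underside, 14 above its top; z up.
- lid_red_knob (a point): Loose red ceramic lid, 0.11 kg, lying right way up on the table, 40 mm high. From the bottom: round lip 42 mm wide, 8 mm high; flat flange 76 mm wide, 6 mm thick; upright cylindrical knob 22 mm wide, 26 mm tall, to hold it by. From above: a red disc with a knob. Point: middle of the knob, on the axis, 28 mm above the lip's underside, 20 above the flange's underside, 14 above its top; z up.
- jar_blue: Loose open empty blue ceramic jar, 0.45 kg, standing: round, 66 mm wide, 55 mm high, wall 4 mm, mouth 58 mm wide. From above: a blue ring with a hollow. Origin: centre of its underside; z up. Any lid fits any jar: the lip hangs 8 mm down into the mouth with 8 mm of play all round, the flange rests on the rim, and the middle of the knob is then 75 mm above the jar's origin.
- jar_green: Loose open empty green ceramic jar, 0.45 kg, standing: round, 66 mm wide, 55 mm high, wall 4 mm, mouth 58 mm wide. From above: a green ring with a hollow. Origin: centre of its underside; z up. Any lid fits any jar: the lip hangs 8 mm down into the mouth with 8 mm of play all round, the flange rests on the rim, and the middle of the knob is then 75 mm above the jar's origin.
- jar_yellow: Loose open empty yellow ceramic jar, 0.45 kg, standing: round, 66 mm wide, 55 mm high, wall 4 mm, mouth 58 mm wide. From above: a yellow ring with a hollow. Origin: centre of its underside; z up. Any lid fits any jar: the lip hangs 8 mm down into the mouth with 8 mm of play all round, the flange rests on the rim, and the middle of the knob is then 75 mm above the jar's origin.
- jar_red: Loose open empty red ceramic jar, 0.45 kg, standing: round, 66 mm wide, 55 mm high, wall 4 mm, mouth 58 mm wide. From above: a red ring with a hollow. Origin: centre of its underside; z up. Any lid fits any jar: the lip hangs 8 mm down into the mouth with 8 mm of play all round, the flange rests on the rim, and the middle of the knob is then 75 mm above the jar's origin.
- bud_vase_mid (a point): Loose unfired grey-brown clay bud vase, standing; round, up to 58 mm wide, 70 mm tall. To be left alone. This point is on its axis half-way up (35 mm above the table).
- pinch_bowl: Loose unfired grey-brown clay bowl, standing open side up; round, 74 mm across the rim, 42 mm tall. To be left alone. Origin: centre of its underside.

How it is judged:
By the outcome, as a careful person would: the job done as asked, in the order asked, and still so for the second after the job is handed in, with the robot touching nothing.
It also fails if it takes over 106 s, if anything falls off the work surface, if the arm or the gripper's body presses on something with over 40 N, if the wrist force passes 120 N, or if a joint passes its speed limit or range.

## Working session

There is one attempt and no reset: what is moved stays moved. The work goes in short steps, Python scripts to look and compute and a shell command to move; the robot and the scene stay as the last step left them, time stands still between calls to the robot, and variables do not carry over. Pictures are saved under pics/ and viewed, at most 14 in all, crops included, and the job is handed in when it is done.

```bash
mkdir -p pics; ls; python3 - <<'E'
from station import robot
import cv2,numpy as np
s=robot.get_state();print(s['time'],s['ee_pos'],s['orientation'],s['grip_width'],robot.tip_reach)
for n in ("top","side"):
    c=robot.camera(n);cv2.imwrite(f'pics/{n}0.png',c['image'][:,:,::-1]);np.savez(f'{n}0.npz',**c)
    print(n,c['camera_matrix'].tolist(),c['k1'],c['R'].tolist(),c['t'])
E
```

```text
pics
0.0 [0.20753495 0.58904188 0.24926236] [ 1.68572975e-01  9.85688688e-01 -9.70056030e-04 -1.48894530e-04] 0.9994340228836542 0.019
top [[449.3623036179793, 0.0, 322.22159753173355], [0.0, 449.3623036179793, 200.45558261913064], [0.0, 0.0, 1.0]] -0.08441158143489497 [[0.022073238047601286, -0.9997356341683118, 0.006436919774064762], [-0.9961972660251587, -0.02253699566481324, -0.08416110140916412], [0.08428392092263715, -0.0045547338547937966, -0.9964313699765877]] [-0.01478454  0.53939815  1.21471681]
side [[426.5257700114764, 0.0, 319.2719344931684], [0.0, 426.5257700114764, 197.17644887262105], [0.0, 0.0, 1.0]] 0.027389250760939246 [[0.9690293185810219, -0.24642022819985, 0.016101269028696255], [-0.17646535272845193, -0.7365981243875726, -0.6529036547876979], [0.172748832172098, 0.6298414675794569, -0.7572698110320605]] [-0.51752672  0.13130494  1.0103773 ]
```

View pics/top0.png

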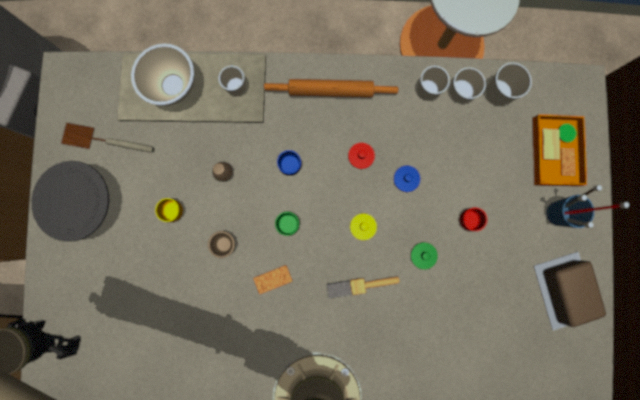

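View pics/side0.png

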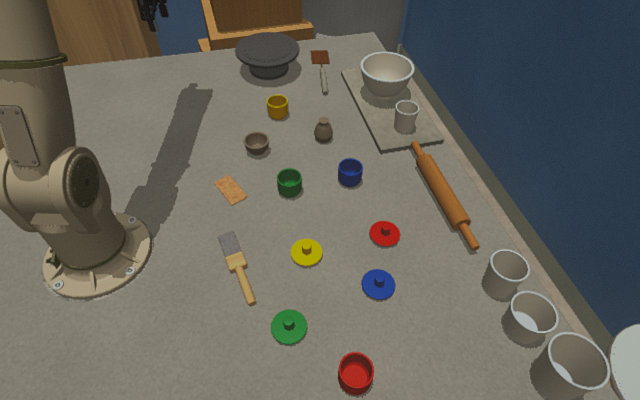

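The top view shows lids red (361,155), blue (407,179), yellow (364,227) and green (424,256). The jars are blue (290,163), green (288,224), yellow (168,210) and red (473,220), with the vase at (222,171) and the bowl at (222,244). The side view shows all of them unoccluded.

```bash
cat > h.py <<'E'
import numpy as np,cv2
from scipy.optimize import least_squares
HUE={'red':(174,6),'blue':(105,125),'yellow':(24,33),'green':(50,75)}
K=lambda c:(np.asarray(c['camera_matrix']),np.array([float(c['k1']),0,0,0,0]))
def cloud(c):
    M,d=K(c);h,w=c['range_z'].shape
    uv=np.stack(np.meshgrid(np.arange(w),np.arange(h)),-1).reshape(-1,1,2).astype(float)
    n=cv2.undistortPoints(uv,M,d).reshape(h,w,2)
    z=c['range_z'][...,None]
    return (np.concatenate([n*z,z],-1)-c['t'])@c['R']
def ray(c,uv):
    M,d=K(c);n=cv2.undistortPoints(np.array([[uv]],float),M,d).ravel()
    return -c['R'].T@c['t'],c['R'].T@np.r_[n,1]
def tri(ca,a,cb,b):
    o1,d1=ray(ca,a);o2,d2=ray(cb,b)
    d1,d2=d1/np.linalg.norm(d1),d2/np.linalg.norm(d2)
    s=np.linalg.lstsq(np.stack([d1,-d2],1),o2-o1,rcond=None)[0]
    p,q=o1+s[0]*d1,o2+s[1]*d2
    return (p+q)/2,np.linalg.norm(p-q)
def mask(c,col,smin=120):
    H,S,V=cv2.split(cv2.cvtColor(c['image'],cv2.COLOR_RGB2HSV));a,b=HUE[col]
    m=(H>=a)&(H<=b) if a<b else (H>=a)|(H<=b)
    return (m&(S>smin)&(V>40)).astype(np.uint8)
def blobs(c,col,amin=150):
    n,l,st,ce=cv2.connectedComponentsWithStats(mask(c,col))
    return [(l==i,st[i,4],ce[i]) for i in range(1,n) if st[i,4]>amin]
def circ(p,r0=.036):
    f=least_squares(lambda v:np.hypot(p[:,0]-v[0],p[:,1]-v[1])-v[2],[*p[:,:2].mean(0),r0],loss='soft_l1',f_scale=.002).x
    return f
E
python3 - <<'E'
from h import *
np.set_printoptions(precision=4,suppress=True)
for n in('top','side'):
    c=dict(np.load(n+'0.npz'));P=cloud(c)
    for col in HUE:
        for m,a,ce in blobs(c,col):
            p=P[m];p=p[(p[:,2]>-.01)&(p[:,2]<.1)]
            if len(p)<50: continue
            print(n,col,a,ce,'mean',p.mean(0),'zpct',np.percentile(p[:,2],[5,50,95,99]),'ext',np.ptp(p[:,:2],0))
E
```

```text
top red 570 [361.0842 155.2737] mean [ 0.6697 -0.1087  0.0156] zpct [0.009  0.0137 0.0389 0.0425] ext [0.0747 0.0731]
top red 151 [592.6623 209.0132] mean [ 0.523  -0.7045  0.0652] zpct [0.0337 0.0663 0.0965 0.0984] ext [0.0122 0.0293]
top red 522 [473.5057 218.9579] mean [ 0.4975 -0.4234  0.0246] zpct [0.0029 0.0177 0.0556 0.0577] ext [0.0668 0.0778]
top blue 440 [288.8909 162.3023] mean [0.6443 0.0923 0.0202] zpct [0.0026 0.0086 0.0559 0.0582] ext [0.0631 0.0607]
top blue 527 [406.5882 178.2884] mean [ 0.6077 -0.2369  0.016 ] zpct [0.0096 0.0137 0.0391 0.0422] ext [0.0716 0.0718]
top yellow 401 [168.3067 209.8529] mean [0.5037 0.4218 0.0266] zpct [0.0028 0.0106 0.0571 0.0585] ext [0.0668 0.087 ]
top yellow 589 [362.9559 226.2886] mean [ 0.4712 -0.1167  0.0158] zpct [0.0093 0.014  0.0384 0.0425] ext [0.0754 0.0729]
top green 227 [566.9383 132.6123] mean [ 0.7543 -0.7094  0.0132] zpct [0.0092 0.0131 0.0175 0.0199] ext [0.0513 0.0527]
top green 418 [287.0455 223.2297] mean [0.475  0.0929 0.015 ] zpct [0.0024 0.0075 0.0552 0.0571] ext [0.0592 0.0595]
top green 519 [423.8324 255.4027] m
[... 221 characters left out ...]
5.2919 372.9008] mean [ 0.4985 -0.4165  0.0244] zpct [0.0027 0.0193 0.0539 0.0556] ext [0.065  0.0662]
side blue 198 [349.6869 168.2525] mean [0.6438 0.099  0.0356] zpct [0.0036 0.0473 0.0538 0.0549] ext [0.0631 0.0656]
side blue 743 [378.0162 283.93  ] mean [ 0.6072 -0.2423  0.0147] zpct [0.0099 0.0123 0.0379 0.0397] ext [0.0731 0.0746]
side yellow 638 [306.1097 251.7947] mean [ 0.471  -0.1215  0.0142] zpct [0.0093 0.0121 0.0373 0.0394] ext [0.0738 0.0843]
side green 160 [288.8125 179.775 ] mean [0.4754 0.0987 0.0321] zpct [0.0034 0.0482 0.0544 0.0556] ext [0.0608 0.0656]
side green 918 [288.4924 326.5599] mean [ 0.394  -0.2919  0.015 ] zpct [0.0101 0.0127 0.0382 0.0403] ext [0.0719 0.0739]
```

```bash
python3 - <<'E'
from h import *
np.set_printoptions(precision=4,suppress=True)
G={'red':[(.67,-.111),(.498,-.42)],'blue':[(.607,-.24),(.644,.096)],'yellow':[(.471,-.119),(.504,.42)],'green':[(.394,-.289),(.475,.096)]}
C={n:dict(np.load(n+'0.npz')) for n in('top','side')};P={n:cloud(C[n]) for n in C}
for n in C:
    g=C[n]['image'].copy()
def band(p,xy,r,a,b):
    q=p.reshape(-1,3);k=(np.hypot(*(q[:,:2]-xy).T)<r)&(q[:,2]>a)&(q[:,2]<b);return q[k]
for col,(L,J) in G.items():
    for n in C:
        k=band(P[n],L,.03,.033,.048);f=band(P[n],L,.055,.009,.02);t=band(P[n],J,.05,.05,.064)
        ml=[cv2.minEnclosingCircle(x[:,:2].astype(np.float32)) for x in(f,t)]
        print(col,n,'knob',np.median(k,0),len(k),'flange',np.array([*ml[0][0],ml[0][1]]),np.median(f[:,2]),'jar',circ(t),np.median(t[:,2]),ml[1])
    lc=[[b[2] for b in blobs(C[n],col) if np.linalg.norm(P[n][int(b[2][1]),int(b[2][0]),:2]-L)<.03] for n in C]
    if all(lc): print('   tri lid',*tri(C['top'],lc[0][0],C['side'],lc[1][0]))
for nm,xy in(('vase',(.63,.27)),('bowl',(.44,.27))):
    t=band(P['top'],xy,.08,.02,.09);print(nm,cv2.minEnclosingCircle(t[:,:2].astype(np.float32)),t[:,2].max())
E
```

```text
red top knob [ 0.6695 -0.1092  0.0391] 49 flange [ 0.6707 -0.1102  0.038 ] 0.013442300266408427 jar [ 0.4956 -0.4167  0.0314] 0.05369927456158323 ((0.4954932630062103, -0.4174549877643585), 0.03408486023545265)
red side knob [ 0.6699 -0.1124  0.0372] 58 flange [ 0.6705 -0.1112  0.0387] 0.01185989414622456 jar [ 0.4966 -0.4195  0.0309] 0.053070775203599055 ((0.49687281250953674, -0.4194730520248413), 0.03352444991469383)
   tri lid [ 0.6714 -0.1095  0.0077] 0.0006667796621350747
blue top knob [ 0.6079 -0.2363  0.0395] 48 flange [ 0.6086 -0.2372  0.0376] 0.013351363434297398 jar [0.6406 0.0903 0.0308] 0.05460101438847375 ((0.6406772136688232, 0.09050995856523514), 0.032997336238622665)
blue side knob [ 0.6078 -0.2411  0.0379] 75 flange [ 0.6089 -0.2393  0.0385] 0.012094775588394122 jar [0.6412 0.0885 0.0309] 0.05185778174824188 ((0.6419191360473633, 0.08859178423881531), 0.033854857087135315)
   tri lid [ 0.6091 -0.2387  0.0073] 0.000584767717687964
yellow top knob [ 0.4713 -0.1175  0.0391] 49 flange [ 0.4708 -0.118   0.0379] 0.013755827225710077 jar [0.5027 0.4166 0.0306] 0.0545303567
[... 307 characters left out ...]
.1176  0.0079] 0.0004208923067356519
green top knob [ 0.3935 -0.2861  0.0393] 51 flange [ 0.3907 -0.2865  0.0399] 0.013643423206501727 jar [0.4737 0.0907 0.0307] 0.05443241850442871 ((0.4739311933517456, 0.0906987339258194), 0.03287646174430847)
green side knob [ 0.3945 -0.2904  0.0382] 93 flange [ 0.3951 -0.2891  0.0381] 0.012474123639735275 jar [0.4744 0.0888 0.0308] 0.05224650694804984 ((0.47495603561401367, 0.0888267531991005), 0.033926766365766525)
   tri lid [ 0.3942 -0.2886  0.0071] 0.00030218621570152676
vase ((0.6150832772254944, 0.27786824107170105), 0.028535595163702965) 0.07344329476067123
bowl ((0.41290855407714844, 0.26938220858573914), 0.03724019229412079) 0.047949066424885785
```

```bash
cat > d.py <<'E'
import sys,numpy as np
from station import robot
from scipy.spatial.transform import Rotation as R
s=robot.get_state();r=R.from_quat(s['orientation']);d=np.array(list(map(float,sys.argv[1:4])))-s['ee_pos']
g=R.from_matrix([[-1,0,0],[0,1,0],[0,0,-1]])
print('t',round(s['time'],1),'pos',np.round(s['ee_pos'],4),'shift',np.round(r.inv().apply(d),4),'turn',np.round((r.inv()*g).as_rotvec(),3),'w',round(s['grip_width'],3),'gf',np.round(s['grasp_force'],1),'F',np.round(s['force'],1))
E
python3 -m handwheel '[-0.02,-0.007,0,0,0,-0.05,0.7, -0.06,-0.02,0,0,0,-0.12,0.7, -0.105,-0.035,0,0,0,-0.2,0.7, -0.15,-0.05,0,0,0,-0.3,0.7, -0.195,-0.065,0,0,0,-0.339,0.7, -0.235,-0.08,0,0,0,-0.339,0.7, -0.27,-0.09,0,0,0,-0.339,0.7, -0.2915,-0.0977,0,0,0,-0.339,0.7, -0.2915,-0.0977,0,0,0,-0.339,0.7, -0.2915,-0.0977,0,0,0,-0.339,0.7]' 60; python3 d.py .4715 -.119 .2
```

```text
time: 1.1
ee_pos: [0.4501, 0.4002, 0.2498]
orientation: [0.0, 1.0, -0.0, -0.0]
force: [0.2, 0.1, -0.7]
grip_width: 0.702
grasp_force: 0.0
t 1.1 pos [0.4501 0.4002 0.2498] shift [-0.0219 -0.5191  0.05  ] turn [-0.    -0.001 -0.001] w 0.702 gf 0.0 F [ 0.2  0.1 -0.7]
```

```bash
python3 -m handwheel '[-0.002,-0.02,0,0,0,0,0.7, -0.005,-0.065,0.01,0,0,0,0.7, -0.01,-0.11,0.02,0,0,0,0.7, -0.015,-0.155,0.03,0,0,0,0.7, -0.02,-0.2,0.04,0,0,0,0.7, -0.021,-0.245,0.05,0,0,0,0.7, -0.021,-0.29,0.05,0,0,0,0.7, -0.021,-0.335,0.05,0,0,0,0.7, -0.021,-0.38,0.05,0,0,0,0.7, -0.021,-0.42,0.05,0,0,0,0.7]' && python3 -m handwheel '[0,-0.045,0,0,0,0,0.7, 0,-0.08,0,0,0,0,0.7, 0,-0.099,0,0,0,0,0.7, 0,-0.099,0.03,0,0,0,0.7, 0,-0.099,0.07,0,0,0,0.7, 0,-0.099,0.1,0,0,0,0.7, 0,-0.099,0.1,0,0,0,0.7, 0,-0.099,0.1,0,0,0,0.7]'; python3 d.py .4715 -.119 .037
python3 - <<'E'
from station import robot
import cv2
a=robot.camera('side')['image'][150:330,200:480];b=robot.camera('top')['image'][140:320,230:510]
cv2.imwrite('pics/a1.png',cv2.resize(cv2.vconcat([a,b])[:,:,::-1],None,fx=1.65,fy=1.65))
E
```

```text
time: 2.1
ee_pos: [0.4708, -0.02, 0.2004]
orientation: [-0.001, 1.0, 0.0, 0.0]
force: [0.6, 0.3, 0.1]
grip_width: 0.703
grasp_force: 0.0
time: 2.9
ee_pos: [0.4714, -0.1175, 0.1007]
orientation: [-0.001, 1.0, 0.0, -0.0]
force: [0.9, 0.1, -0.4]
grip_width: 0.702
grasp_force: 0.0
t 2.9 pos [ 0.4714 -0.1175  0.1007] shift [-0.0001 -0.0015  0.0637] turn [ 0.    -0.001  0.002] w 0.702 gf 0.0 F [ 0.9  0.1 -0.4]
```

View pics/a1.png

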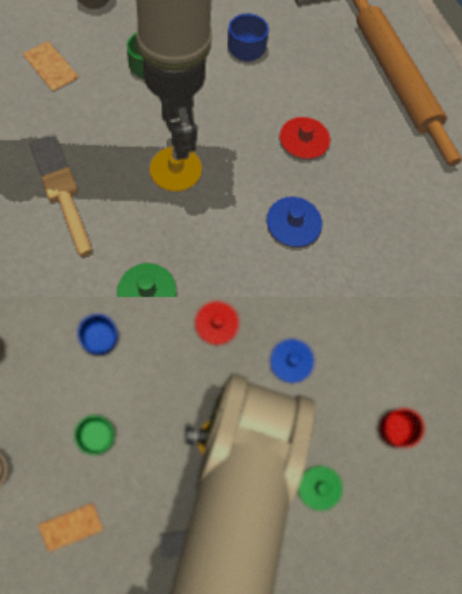

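The crops show the gripper centred over the yellow lid (at (177,165) in the side crop). I'm lowering it and gripping.

```bash
python3 -m handwheel '[0,-0.001,0.02,0,0,0,0.7, 0,-0.001,0.04,0,0,0,0.7, 0,-0.001,0.055,0,0,0,0.7, 0,-0.001,0.064,0,0,0,0.7, 0,-0.001,0.064,0,0,0,0.5, 0,-0.001,0.064,0,0,0,0.3, 0,-0.001,0.064,0,0,0,0.1, 0,-0.001,0.064,0,0,0,0.1, 0,-0.001,0.064,0,0,0,0.1, 0,-0.001,0.064,0,0,0,0.1]' 50;python3 d.py .4715 -.119 .18
```

```text
time: 4.0
ee_pos: [0.4722, -0.1196, 0.0377]
orientation: [-0.0, 1.0, 0.0, 0.001]
force: [-1.0, 1.3, 6.7]
grip_width: 0.234
grasp_force: 48.7
t 4.0 pos [ 0.4722 -0.1196  0.0377] shift [ 0.0004  0.0006 -0.1423] turn [0.    0.002 0.   ] w 0.234 gf 48.7 F [-1.   1.3  6.7]
```

```bash
python3 -m handwheel '[0,0,-0.01,0,0,0,0.1, 0,0,-0.03,0,0,0,0.1, 0,0,-0.065,0,0,0,0.1, 0,0,-0.1,0,0,0,0.1, 0,0,-0.13,0,0,0,0.1, 0,0,-0.143,0,0,0,0.1, 0,0.02,-0.143,0,0,0,0.1, 0,0.055,-0.143,0,0,0,0.1, 0,0.095,-0.143,0,0,0,0.1, 0,0.135,-0.143,0,0,0,0.1]' && python3 -m handwheel '[-0.003,0.04,0,0,0,0,0.1, -0.006,0.08,0,0,0,0,0.1, -0.01,0.12,0,0,0,0,0.1, -0.015,0.16,0,0,0,0,0.1, -0.02,0.2,0,0,0,0,0.1, -0.025,0.24,0,0,0,0,0.1, -0.03,0.28,0,0,0,0,0.1, -0.032,0.32,0,0,0,0,0.1, -0.032,0.355,0,0,0,0,0.1, -0.032,0.38,0,0,0,0,0.1]';python3 d.py .5035 .4155 .11
```

```text
time: 5.0
ee_pos: [0.4707, 0.0165, 0.1792]
orientation: [0.0, 1.0, -0.0, -0.0]
force: [0.6, 0.1, -0.2]
grip_width: 0.237
grasp_force: 49.0
time: 6.0
ee_pos: [0.5019, 0.3982, 0.1784]
orientation: [-0.001, 1.0, -0.0, -0.001]
force: [0.2, -0.0, -1.6]
grip_width: 0.241
grasp_force: 49.0
t 6.0 pos [0.5019 0.3982 0.1784] shift [-0.0018  0.0173  0.0684] turn [-0.    -0.001  0.003] w 0.241 gf 49.0 F [ 0.2 -0.  -1.6]
```

Held. I'll move over the jar, descend to z≈0.10 and check it there.

```bash
python3 -m handwheel '[-0.001,0.012,0,0,0,0,0.1, -0.001,0.018,0,0,0,0,0.1, -0.001,0.018,0.02,0,0,0,0.1, -0.001,0.018,0.045,0,0,0,0.1, -0.001,0.018,0.065,0,0,0,0.1, -0.001,0.018,0.077,0,0,0,0.1, -0.001,0.018,0.077,0,0,0,0.1, -0.001,0.018,0.077,0,0,0,0.1]';python3 d.py .5035 .4155 .0847
python3 - <<'E'
from h import *
from station import robot
c=robot.camera('side');P=cloud(c)
q=P.reshape(-1,3);m=mask(c,'yellow').astype(bool)&(np.hypot(P[...,0]-.5035,P[...,1]-.4155)<.07)
f=P[m];f=f[(f[:,2]>.066)&(f[:,2]<.082)];print('flange',np.round([*cv2.minEnclosingCircle(f[:,:2].astype(np.float32))[0],cv2.minEnclosingCircle(f[:,:2].astype(np.float32))[1],np.median(f[:,2])],4),len(f))
cv2.imwrite('pics/a2.png',cv2.resize(c['image'][50:170,200:360,::-1],None,fx=4,fy=4))
E
```

```text
time: 6.8
ee_pos: [0.5048, 0.413, 0.1031]
orientation: [0.0, 1.0, 0.0, 0.0]
force: [0.6, 0.4, -1.6]
grip_width: 0.235
grasp_force: 49.0
t 6.8 pos [0.5048 0.413  0.1031] shift [0.0013 0.0025 0.0184] turn [ 0.     0.001 -0.001] w 0.235 gf 49.0 F [ 0.6  0.4 -1.6]
flange [0.4818 0.4276 0.021  0.0786] 28
```

View pics/a2.png

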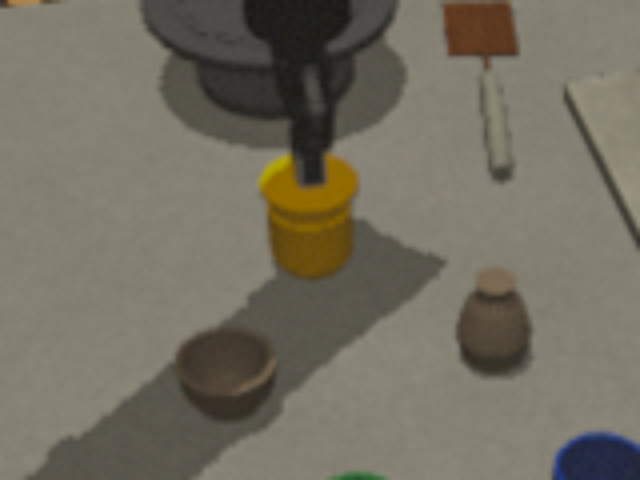

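The crop shows the lid level, with its flange centre at column 309 over the jar at column 310. I'm lowering it gently.

```bash
python3 -m handwheel '[0.001,0.002,0.004,0,0,0,0.1, 0.001,0.002,0.008,0,0,0,0.1, 0.001,0.002,0.011,0,0,0,0.1, 0.001,0.002,0.014,0,0,0,0.1, 0.001,0.002,0.016,0,0,0,0.1, 0.001,0.002,0.017,0,0,0,0.1, 0.001,0.002,0.017,0,0,0,0.1]';python3 d.py .5035 .4155 .0847;python3 -m handwheel '[0,0,0.0005,0,0,0,0.1, 0,0,0.001,0,0,0,0.1, 0,0,0.001,0,0,0,0.1]';python3 d.py .5035 .4155 .0847
```

```text
time: 7.55
ee_pos: [0.5031, 0.4154, 0.0851]
orientation: [-0.0, 1.0, -0.0, -0.0]
force: [-1.0, -0.1, -0.9]
grip_width: 0.237
grasp_force: 49.0
t 7.5 pos [0.5031 0.4154 0.0851] shift [-0.0004  0.0001  0.0004] turn [-0. -0.  0.] w 0.237 gf 49.0 F [-1.  -0.1 -0.9]
time: 7.85
ee_pos: [0.5032, 0.4156, 0.0848]
orientation: [-0.0, 1.0, 0.0, 0.0]
force: [-1.8, -1.2, 2.8]
grip_width: 0.239
grasp_force: 49.3
t 7.8 pos [0.5032 0.4156 0.0848] shift [-0.0003 -0.0001  0.0001] turn [0. 0. 0.] w 0.239 gf 49.3 F [-1.8 -1.2  2.8]
```

```bash
python3 -m handwheel '[0,0,0,0,0,0,0.28, 0,0,0,0,0,0,0.35, 0,0,0,0,0,0,0.5, 0,0,0,0,0,0,0.7, 0,0,0,0,0,0,0.7, 0,0,-0.015,0,0,0,0.7, 0,0,-0.04,0,0,0,0.7, 0,0,-0.07,0,0,0,0.7, 0,0,-0.095,0,0,0,0.7, 0,0,-0.095,0,0,0,0.7]' && python3 -m handwheel '[-0.005,-0.02,0,0,0,0,0.7, -0.015,-0.06,0,0,0,0,0.7, -0.03,-0.1,0,0,0,0,0.7, -0.045,-0.14,0,0,0,0,0.7, -0.06,-0.18,0,0,0,0,0.7, -0.075,-0.22,0,0,0,0,0.7, -0.09,-0.26,0,0,0,0,0.7, -0.105,-0.3,0,0,0,0,0.7, -0.12,-0.34,0,0,0,0,0.7, -0.13,-0.375,0,0,0,0,0.7]'
python3 d.py .67 -.111 .08
python3 - <<'E'
from h import *
from station import robot
c=robot.camera('side');P=cloud(c)
m=mask(c,'yellow').astype(bool)&(np.hypot(P[...,0]-.5035,P[...,1]-.4155)<.07)
f=P[m];k=f[f[:,2]>.073];f=f[(f[:,2]>.055)&(f[:,2]<.068)];print('flange',cv2.minEnclosingCircle(f[:,:2].astype(np.float32)),np.median(f[:,2]),'knob',np.median(k,0),k[:,2].max())
cv2.imwrite('pics/a3.png',cv2.resize(c['image'][50:190,200:380,::-1],None,fx=4,fy=4))
E
```

```text
time: 8.85
ee_pos: [0.5051, 0.4169, 0.1854]
orientation: [-0.0, 1.0, 0.003, 0.003]
force: [-0.1, 0.7, 0.4]
grip_width: 0.701
grasp_force: 0.0
time: 9.85
ee_pos: [0.6333, 0.0367, 0.1791]
orientation: [0.001, 1.0, -0.001, -0.0]
force: [1.1, -0.3, 0.1]
grip_width: 0.698
grasp_force: 0.0
t 9.8 pos [0.6333 0.0367 0.1791] shift [-0.0371 -0.1475  0.0993] turn [-0.001 -0.001 -0.002] w 0.698 gf 0.0 F [ 1.1 -0.3  0.1]
flange ((0.5012964010238647, 0.4115014672279358), 0.03943393751978874) 0.05869306970766234 knob [0.50357304 0.4113284  0.08563863] 0.0870024262561749
```

View pics/a3.png

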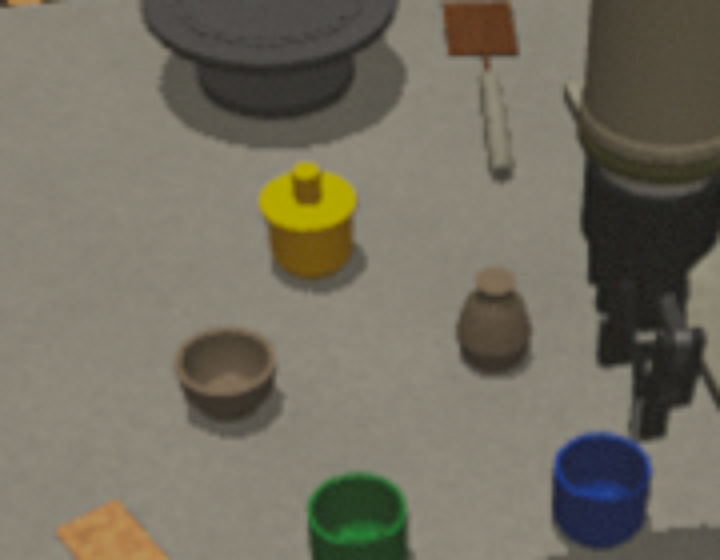

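The yellow lid sits level at (308,200) on its jar at (311,240), with the knob top at z 0.087, which means it is seated. Next is the red lid.

```bash
python3 -m handwheel '[-0.01,-0.04,0,0,0,0,0.7, -0.02,-0.08,0,0,0,0,0.7, -0.032,-0.12,0.01,0,0,0,0.7, -0.036,-0.145,0.03,0,0,0,0.7, -0.037,-0.1475,0.06,0,0,0,0.7, -0.037,-0.1475,0.085,0,0,0,0.7, -0.037,-0.1475,0.1,0,0,0,0.7, -0.037,-0.1475,0.1,0,0,0,0.7, -0.037,-0.1475,0.1,0,0,0,0.7]'; python3 d.py .67 -.111 .038
```

```text
time: 10.8
ee_pos: [0.6705, -0.1069, 0.0801]
orientation: [-0.0, 1.0, -0.0, 0.0]
force: [0.5, -0.5, 0.7]
grip_width: 0.7
grasp_force: 0.0
t 10.8 pos [ 0.6705 -0.1069  0.0801] shift [ 0.0005 -0.0041  0.0421] turn [-0.     0.     0.001] w 0.7 gf 0.0 F [ 0.5 -0.5  0.7]
```

```bash
python3 -m handwheel '[0,-0.004,0.01,0,0,0,0.7, 0,-0.004,0.025,0,0,0,0.7, 0,-0.004,0.037,0,0,0,0.7, 0,-0.004,0.042,0,0,0,0.7, 0,-0.004,0.042,0,0,0,0.5, 0,-0.004,0.042,0,0,0,0.3, 0,-0.004,0.042,0,0,0,0.1, 0,-0.004,0.042,0,0,0,0.1, 0,-0.004,0.042,0,0,0,0.1, 0,-0.004,0.042,0,0,0,0.1]' 50;python3 d.py .496 -.418 .18
```

```text
time: 11.8
ee_pos: [0.6708, -0.111, 0.038]
orientation: [-0.0, 1.0, -0.0, 0.001]
force: [-0.3, 0.4, 4.0]
grip_width: 0.239
grasp_force: 49.2
t 11.8 pos [ 0.6708 -0.111   0.038 ] shift [ 0.1747 -0.3069 -0.1422] turn [-0.     0.001  0.   ] w 0.239 gf 49.2 F [-0.3  0.4  4. ]
```

```bash
python3 -m handwheel '[0,0,-0.01,0,0,0,0.1, 0,0,-0.03,0,0,0,0.1, 0,0,-0.065,0,0,0,0.1, 0,0,-0.1,0,0,0,0.1, 0,0,-0.13,0,0,0,0.1, 0.005,-0.009,-0.142,0,0,0,0.1, 0.015,-0.026,-0.142,0,0,0,0.1, 0.034,-0.06,-0.142,0,0,0,0.1, 0.054,-0.095,-0.142,0,0,0,0.1, 0.074,-0.13,-0.142,0,0,0,0.1]' && python3 -m handwheel '[0.02,-0.035,0,0,0,0,0.1, 0.04,-0.07,0,0,0,0,0.1, 0.06,-0.105,0,0,0,0,0.1, 0.08,-0.14,0,0,0,0,0.1, 0.095,-0.165,0,0,0,0,0.1, 0.1005,-0.177,0.01,0,0,0,0.1, 0.1005,-0.177,0.035,0,0,0,0.1, 0.1005,-0.177,0.06,0,0,0,0.1, 0.1005,-0.177,0.075,0,0,0,0.1, 0.1005,-0.177,0.075,0,0,0,0.1]' && python3 -m handwheel '[0,0,0,0,0,0,0.1, 0,0,0,0,0,0,0.1]';python3 d.py .496 -.418 .0847
python3 - <<'E'
from h import *
from station import robot
c=robot.camera('side')
cv2.imwrite('pics/a4.png',cv2.resize(c['image'][280:400,270:430,::-1],None,fx=4,fy=4))
E
```

```text
time: 12.8
ee_pos: [0.5929, -0.2437, 0.1767]
orientation: [0.001, 1.0, 0.0, -0.002]
force: [1.3, -0.9, -1.5]
grip_width: 0.241
grasp_force: 49.1
time: 13.8
ee_pos: [0.4939, -0.4162, 0.1001]
orientation: [-0.0, 1.0, 0.002, -0.003]
force: [-0.1, 0.3, -1.6]
grip_width: 0.235
grasp_force: 49.1
time: 14.0
ee_pos: [0.4964, -0.4185, 0.1055]
orientation: [-0.0, 1.0, -0.001, 0.001]
force: [0.3, -0.8, -0.7]
grip_width: 0.233
grasp_force: 49.1
t 14.0 pos [ 0.4964 -0.4185  0.1055] shift [0.0005 0.0005 0.0208] turn [-0.001  0.001  0.001] w 0.233 gf 49.1 F [ 0.3 -0.8 -0.7]
```

View pics/a4.png

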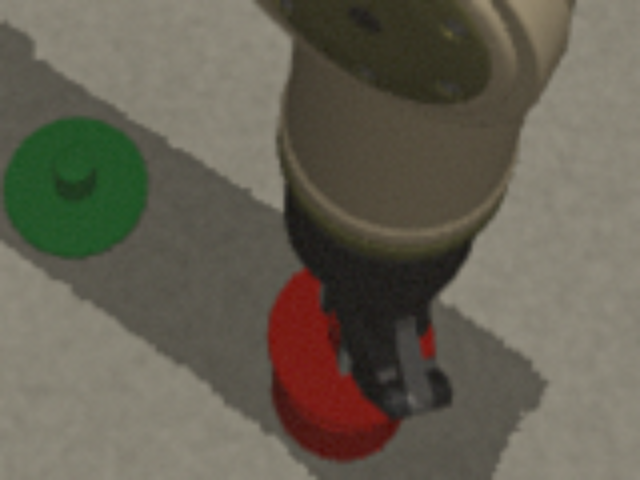

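The red lid hangs level over the red jar: flange from (270,340) to (400,420), jar front showing below at (330,440). I'm lowering it to contact.

```bash
python3 -m handwheel '[0,0,0.005,0,0,0,0.1, 0,0,0.01,0,0,0,0.1, 0,0,0.014,0,0,0,0.1, 0,0,0.017,0,0,0,0.1, 0,0,0.019,0,0,0,0.1, 0,0,0.02,0,0,0,0.1, 0,0,0.02,0,0,0,0.1]';python3 d.py .496 -.418 .0847;python3 -m handwheel '[0,0,0.0005,0,0,0,0.1, 0,0,0.001,0,0,0,0.1, 0,0,0.001,0,0,0,0.1]';python3 d.py .496 -.418 .0847
```

```text
time: 14.75
ee_pos: [0.4958, -0.418, 0.085]
orientation: [-0.0, 1.0, 0.0, 0.0]
force: [-2.1, 2.4, 4.8]
grip_width: 0.239
grasp_force: 49.5
t 14.8 pos [ 0.4958 -0.418   0.085 ] shift [-0.0002  0.      0.0003] turn [0. 0. 0.] w 0.239 gf 49.5 F [-2.1  2.4  4.8]
time: 15.05
ee_pos: [0.496, -0.4181, 0.085]
orientation: [-0.0, 1.0, -0.0, 0.0]
force: [-4.8, 4.2, 10.8]
grip_width: 0.242
grasp_force: 50.2
t 15.1 pos [ 0.496  -0.4181  0.085 ] shift [-0.      0.0001  0.0003] turn [-0.     0.001  0.   ] w 0.242 gf 50.2 F [-4.8  4.2 10.8]
```

```bash
python3 -m handwheel '[0,0,-0.001,0,0,0,0.1, 0,0,-0.001,0,0,0,0.28, 0,0,-0.001,0,0,0,0.35, 0,0,-0.001,0,0,0,0.5, 0,0,-0.001,0,0,0,0.7, 0,0,-0.001,0,0,0,0.7, 0,0,-0.02,0,0,0,0.7, 0,0,-0.05,0,0,0,0.7, 0,0,-0.08,0,0,0,0.7, 0,0,-0.095,0,0,0,0.7]' && python3 -m handwheel '[0.02,0.025,0,0,0,0,0.7, 0.05,0.06,0,0,0,0,0.7, 0.08,0.1,0,0,0,0,0.7, 0.102,0.13,0,0,0,0,0.7, 0.102,0.13,0.03,0,0,0,0.7, 0.102,0.13,0.07,0,0,0,0.7, 0.102,0.13,0.1,0,0,0,0.7, 0.102,0.13,0.1,0,0,0,0.7, 0.102,0.13,0.1,0,0,0,0.7]'
python3 d.py .394 -.288 .038
python3 - <<'E'
from h import *
from station import robot
for n in('side','top'):
    c=robot.camera(n);P=cloud(c)
    m=mask(c,'red').astype(bool)&(np.hypot(P[...,0]-.496,P[...,1]+.418)<.07)
    f=P[m];k=f[f[:,2]>.073];f=f[(f[:,2]>.055)&(f[:,2]<.068)]
    if len(k)and len(f):print('flange',cv2.minEnclosingCircle(f[:,:2].astype(np.float32)),np.median(f[:,2]),'knob',np.median(k,0),k[:,2].max())
E
```

```text
time: 16.05
ee_pos: [0.4965, -0.4189, 0.1813]
orientation: [-0.0, 1.0, -0.001, 0.001]
force: [-0.1, -0.3, 0.9]
grip_width: 0.7
grasp_force: 0.0
time: 16.95
ee_pos: [0.3935, -0.2882, 0.0785]
orientation: [0.0, 1.0, 0.0, -0.001]
force: [0.5, -0.2, 0.3]
grip_width: 0.699
grasp_force: 0.0
t 16.9 pos [ 0.3935 -0.2882  0.0785] shift [-0.0005  0.0002  0.0405] turn [ 0.    -0.001 -0.   ] w 0.699 gf 0.0 F [ 0.5 -0.2  0.3]
flange ((0.4965103268623352, -0.41980552673339844), 0.03817619010806084) 0.059424390422422146 knob [ 0.49526624 -0.4203984   0.08551929] 0.08934417508767815
flange ((0.49581682682037354, -0.41777336597442627), 0.038508523255586624) 0.0603571426989133 knob [ 0.49472173 -0.41510452  0.08551013] 0.09281336018208955
```

The red lid is seated (flange z ≈ 0.060). Gripping the green one.

```bash
python3 -m handwheel '[0,0,0.01,0,0,0,0.7, 0,0,0.025,0,0,0,0.7, 0,0,0.035,0,0,0,0.7, 0,0,0.04,0,0,0,0.7, 0,0,0.04,0,0,0,0.5, 0,0,0.04,0,0,0,0.3, 0,0,0.04,0,0,0,0.1, 0,0,0.04,0,0,0,0.1, 0,0,0.04,0,0,0,0.1, 0,0,0.04,0,0,0,0.1]' 50 && python3 -m handwheel '[0,0,-0.01,0,0,0,0.1, 0,0,-0.03,0,0,0,0.1, 0,0,-0.065,0,0,0,0.1, 0,0,-0.1,0,0,0,0.1, 0,0,-0.13,0,0,0,0.1, 0,0,-0.142,0,0,0,0.1, 0,0,-0.142,0,0,0,0.1]';python3 d.py .474 .09 .18
```

```text
time: 18.05
ee_pos: [0.3942, -0.2884, 0.039]
orientation: [-0.0, 1.0, -0.0, 0.001]
force: [-0.4, 0.4, 6.1]
grip_width: 0.235
grasp_force: 49.0
time: 18.75
ee_pos: [0.3946, -0.2886, 0.1821]
orientation: [-0.0, 1.0, -0.001, 0.002]
force: [0.5, -0.3, -0.8]
grip_width: 0.235
grasp_force: 48.9
t 18.8 pos [ 0.3946 -0.2886  0.1821] shift [-0.0795  0.3786  0.0018] turn [-0.001  0.003  0.   ] w 0.235 gf 48.9 F [ 0.5 -0.3 -0.8]
```

```bash
python3 -m handwheel '[-0.015,0.01,0,0,0,0,0.1, -0.04,0.03,0,0,0,0,0.1, -0.065,0.06,0,0,0,0,0.1, -0.0795,0.1,0,0,0,0,0.1, -0.0795,0.14,0,0,0,0,0.1, -0.0795,0.18,0,0,0,0,0.1, -0.0795,0.22,0,0,0,0,0.1, -0.0795,0.26,0,0,0,0,0.1, -0.0795,0.3,0,0,0,0,0.1, -0.0795,0.335,0,0,0,0,0.1]' && python3 -m handwheel '[0,0.025,0,0,0,0,0.1, 0,0.0435,0,0,0,0,0.1, 0,0.0435,0.01,0,0,0,0.1, 0,0.0435,0.03,0,0,0,0.1, 0,0.0435,0.055,0,0,0,0.1, 0,0.0435,0.07,0,0,0,0.1, 0,0.0435,0.075,0,0,0,0.1, 0,0.0435,0.075,0,0,0,0.1, 0,0.0435,0.075,0,0,0,0.1]';python3 d.py .474 .09 .0847
python3 - <<'E'
from h import *
from station import robot
c=robot.camera('side')
cv2.imwrite('pics/a5.png',cv2.resize(c['image'][110:230,230:390,::-1],None,fx=4,fy=4))
E
```

```text
time: 19.75
ee_pos: [0.472, 0.0502, 0.1782]
orientation: [-0.001, 1.0, 0.0, -0.002]
force: [0.4, -1.0, -0.7]
grip_width: 0.235
grasp_force: 49.0
time: 20.65
ee_pos: [0.4734, 0.0903, 0.1054]
orientation: [0.0, 1.0, -0.0, -0.0]
force: [0.7, -0.5, -1.4]
grip_width: 0.234
grasp_force: 49.0
t 20.6 pos [0.4734 0.0903 0.1054] shift [-0.0006 -0.0003  0.0207] turn [-0. -0. -0.] w 0.234 gf 49.0 F [ 0.7 -0.5 -1.4]
```

View pics/a5.png

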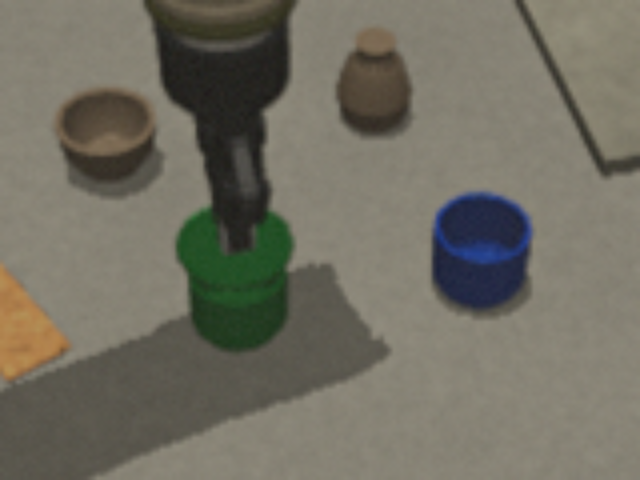

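The green lid is level over its jar (column 236 vs 238). I'm lowering it.

```bash
python3 -m handwheel '[0,0,0.005,0,0,0,0.1, 0,0,0.01,0,0,0,0.1, 0,0,0.014,0,0,0,0.1, 0,0,0.017,0,0,0,0.1, 0,0,0.0185,0,0,0,0.1, 0,0,0.0195,0,0,0,0.1, 0,0,0.0195,0,0,0,0.1]';python3 d.py .474 .09 .0847
```

```text
time: 21.4
ee_pos: [0.4733, 0.0905, 0.086]
orientation: [-0.0, 1.0, 0.0, 0.0]
force: [-1.0, 0.3, 1.2]
grip_width: 0.239
grasp_force: 49.1
t 21.4 pos [0.4733 0.0905 0.086 ] shift [-0.0007 -0.0005  0.0013] turn [0. 0. 0.] w 0.239 gf 49.1 F [-1.   0.3  1.2]
```

```bash
python3 -m handwheel '[0,0,0.0005,0,0,0,0.1, 0,0,0.0005,0,0,0,0.1]' && python3 -m handwheel '[0,0,0,0,0,0,0.28, 0,0,0,0,0,0,0.35, 0,0,0,0,0,0,0.5, 0,0,0,0,0,0,0.7, 0,0,0,0,0,0,0.7, 0,0,-0.015,0,0,0,0.7, 0,0,-0.04,0,0,0,0.7, 0,0,-0.07,0,0,0,0.7, 0,0,-0.095,0,0,0,0.7, 0,0,-0.095,0,0,0,0.7]' && python3 -m handwheel '[-0.008,-0.02,0,0,0,0,0.7, -0.024,-0.06,0,0,0,0,0.7, -0.04,-0.1,0,0,0,0,0.7, -0.056,-0.14,0,0,0,0,0.7, -0.072,-0.18,0,0,0,0,0.7, -0.088,-0.22,0,0,0,0,0.7, -0.104,-0.26,0,0,0,0,0.7, -0.12,-0.3,0,0,0,0,0.7, -0.132,-0.325,0,0,0,0,0.7, -0.1345,-0.3295,0,0,0,0,0.7]' && python3 -m handwheel '[0,0,0.03,0,0,0,0.7, 0,0,0.07,0,0,0,0.7, 0,0,0.1,0,0,0,0.7, 0,0,0.1,0,0,0,0.7]'
python3 d.py .608 -.239 .038
python3 - <<'E'
from h import *
from station import robot
for n in('side','top'):
    c=robot.camera(n);P=cloud(c)
    m=mask(c,'green').astype(bool)&(np.hypot(P[...,0]-.474,P[...,1]-.09)<.07)
    f=P[m];k=f[f[:,2]>.073];f=f[(f[:,2]>.055)&(f[:,2]<.068)]
    if len(k)and len(f):print('flange',cv2.minEnclosingCircle(f[:,:2].astype(np.float32)),np.median(f[:,2]),'knob',np.median(k,0),k[:,2].max())
E
```

```text
time: 21.6
ee_pos: [0.4734, 0.0905, 0.086]
orientation: [-0.0, 1.0, 0.0, 0.0]
force: [-2.9, -0.0, 7.7]
grip_width: 0.233
grasp_force: 49.7
time: 22.6
ee_pos: [0.4753, 0.0909, 0.1839]
orientation: [-0.0, 1.0, 0.001, 0.003]
force: [1.1, 0.4, -0.4]
grip_width: 0.705
grasp_force: 0.0
time: 23.6
ee_pos: [0.6071, -0.2436, 0.1787]
orientation: [0.002, 1.0, -0.001, -0.001]
force: [-0.3, -0.3, -0.0]
grip_width: 0.7
grasp_force: 0.0
time: 24.0
ee_pos: [0.6044, -0.2364, 0.0745]
orientation: [-0.001, 1.0, 0.002, -0.005]
force: [-0.9, 0.6, -0.1]
grip_width: 0.702
grasp_force: 0.0
t 24.0 pos [ 0.6044 -0.2364  0.0745] shift [-0.0039 -0.0027  0.0365] turn [ 0.004 -0.009  0.001] w 0.702 gf 0.0 F [-0.9  0.6 -0.1]
flange ((0.4748474359512329, 0.08737538754940033), 0.03830690681934357) 0.05887612040686931 knob [0.47418484 0.08666719 0.08465596] 0.08696212270008932
flange ((0.4733831286430359, 0.08986589312553406), 0.03584064915776253) 0.060928812935290136 knob [0.47319933 0.09017312 0.08642678] 0.09105439567001035
```

The green lid is seated. The arm was still settling, so I'll read the pose again.

```bash
python3 -m handwheel '[0,0,0,0,0,0,0.7]'>/dev/null; python3 d.py .608 -.239 .038
```

```text
t 24.2 pos [ 0.609  -0.2392  0.0825] shift [0.0012 0.0002 0.0445] turn [-0.001  0.003  0.001] w 0.696 gf 0.0 F [ 0.5 -0.3  0.4]
```

```bash
python3 -m handwheel '[0,0,0.01,0,0,0,0.7, 0,0,0.025,0,0,0,0.7, 0,0,0.035,0,0,0,0.7, 0,0,0.0425,0,0,0,0.7, 0,0,0.0425,0,0,0,0.5, 0,0,0.0425,0,0,0,0.3, 0,0,0.0425,0,0,0,0.1, 0,0,0.0425,0,0,0,0.1, 0,0,0.0425,0,0,0,0.1, 0,0,0.0425,0,0,0,0.1]' 50 && python3 -m handwheel '[0,0,-0.01,0,0,0,0.1, 0,0,-0.03,0,0,0,0.1, 0,0,-0.065,0,0,0,0.1, 0,0,-0.1,0,0,0,0.1, 0,0,-0.13,0,0,0,0.1, 0,0,-0.142,0,0,0,0.1, 0,0,-0.142,0,0,0,0.1, 0,0,-0.142,0,0,0,0.1, 0,0,-0.142,0,0,0,0.1]';python3 d.py .641 .0895 .18
```

```text
time: 25.2
ee_pos: [0.6081, -0.2392, 0.0383]
orientation: [-0.0, 1.0, -0.0, 0.0]
force: [0.4, -0.3, 3.2]
grip_width: 0.24
grasp_force: 49.0
time: 26.1
ee_pos: [0.6068, -0.2385, 0.1774]
orientation: [-0.0, 1.0, 0.001, -0.002]
force: [-0.4, -0.3, -0.6]
grip_width: 0.237
grasp_force: 48.9
t 26.1 pos [ 0.6068 -0.2385  0.1774] shift [-0.0343  0.3279 -0.0024] turn [ 0.001 -0.004  0.   ] w 0.237 gf 48.9 F [-0.4 -0.3 -0.6]
```

```bash
python3 -m handwheel '[-0.003,0.02,0,0,0,0,0.1, -0.006,0.06,0,0,0,0,0.1, -0.01,0.1,0,0,0,0,0.1, -0.014,0.14,0,0,0,0,0.1, -0.018,0.18,0,0,0,0,0.1, -0.022,0.22,0,0,0,0,0.1, -0.027,0.26,0,0,0,0,0.1, -0.031,0.295,0,0,0,0,0.1, -0.033,0.32,0,0,0,0,0.1, -0.033,0.3285,0,0,0,0,0.1]' && python3 -m handwheel '[0,0,0,0,0,0,0.1, 0,0,0.01,0,0,0,0.1, 0,0,0.03,0,0,0,0.1, 0,0,0.055,0,0,0,0.1, 0,0,0.07,0,0,0,0.1, 0,0,0.075,0,0,0,0.1, 0,0,0.075,0,0,0,0.1, 0,0,0.075,0,0,0,0.1, 0,0,0.075,0,0,0,0.1]';python3 d.py .641 .0895 .0853
python3 - <<'E'
from h import *
from station import robot
c=robot.camera('side')
cv2.imwrite('pics/a6.png',cv2.resize(c['image'][100:220,250:410,::-1],None,fx=4,fy=4))
E
```

```text
time: 27.1
ee_pos: [0.6396, 0.0941, 0.1776]
orientation: [-0.003, 1.0, 0.001, -0.002]
force: [-0.4, 0.7, -1.7]
grip_width: 0.239
grasp_force: 49.1
time: 28.0
ee_pos: [0.6415, 0.0895, 0.1061]
orientation: [-0.0, 1.0, 0.0, 0.001]
force: [0.2, 0.9, -1.1]
grip_width: 0.237
grasp_force: 49.1
t 28.0 pos [0.6415 0.0895 0.1061] shift [0.0006 0.     0.0208] turn [0.    0.002 0.   ] w 0.237 gf 49.1 F [ 0.2  0.9 -1.1]
```

View pics/a6.png

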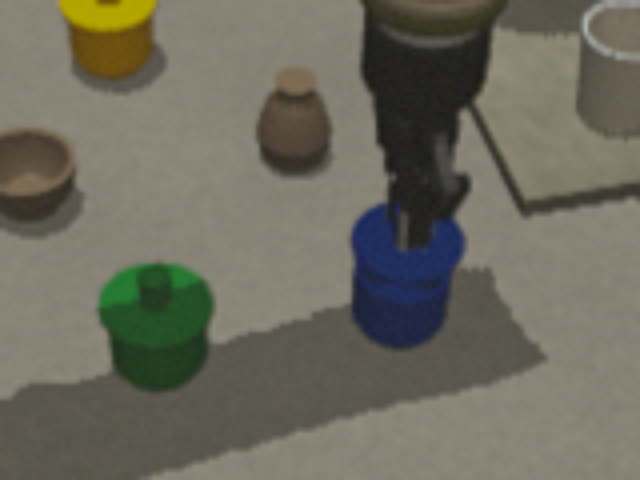

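The blue lid (column 407) is about 3 mm towards +x of its jar (column 400), within the 8 mm of play. I'll correct 2 mm while lowering.

```bash
python3 -m handwheel '[0.002,0,0.004,0,0,0,0.1, 0.002,0,0.009,0,0,0,0.1, 0.002,0,0.014,0,0,0,0.1, 0.002,0,0.017,0,0,0,0.1, 0.002,0,0.019,0,0,0,0.1, 0.002,0,0.02,0,0,0,0.1, 0.002,0,0.02,0,0,0,0.1]';python3 d.py .641 .0895 .0853
```

```text
time: 28.75
ee_pos: [0.6386, 0.0894, 0.0854]
orientation: [-0.0, 1.0, 0.0, -0.0]
force: [-2.9, -0.6, 4.0]
grip_width: 0.239
grasp_force: 49.7
t 28.8 pos [0.6386 0.0894 0.0854] shift [-0.0024  0.0001  0.0001] turn [ 0. -0.  0.] w 0.239 gf 49.7 F [-2.9 -0.6  4. ]
```

In contact at the seated height. I'm releasing it, retreating and checking everything.

```bash
python3 -m handwheel '[0,0,0,0,0,0,0.28, 0,0,0,0,0,0,0.35, 0,0,0,0,0,0,0.5, 0,0,0,0,0,0,0.7, 0,0,0,0,0,0,0.7, 0,0,-0.015,0,0,0,0.7, 0,0,-0.04,0,0,0,0.7, 0,0,-0.08,0,0,0,0.7, 0,0,-0.12,0,0,0,0.7, 0,0,-0.14,0,0,0,0.7]' && python3 -m handwheel '[0.005,-0.03,0,0,0,0,0.7, 0.01,-0.07,0,0,0,0,0.7, 0.02,-0.11,0,0,0,0,0.7, 0.03,-0.15,0,0,0,0,0.7, 0.04,-0.19,0,0,0,0,0.7, 0.04,-0.22,0,0,0,0,0.7, 0.04,-0.22,0,0,0,0,0.7, 0.04,-0.22,0,0,0,0,0.7]'
python3 - <<'E'
from h import *
from station import robot
J={'red':(.496,-.418),'blue':(.641,.0895),'yellow':(.5035,.4155),'green':(.474,.09)}
ims=[]
for n in('side','top'):
    c=robot.camera(n);P=cloud(c);ims.append(c['image'])
    for col,j in J.items():
        m=mask(c,col).astype(bool)&(np.hypot(P[...,0]-j[0],P[...,1]-j[1])<.07)
        f=P[m];k=f[f[:,2]>.073];f=f[(f[:,2]>.055)&(f[:,2]<.068)]
        if len(k) and len(f):print(n,col,np.round([*cv2.minEnclosingCircle(f[:,:2].astype(np.float32))[0],np.median(f[:,2])],4),'knob',np.round(np.median(k,0),4))
    if n=='top':
        for xy in((.615,.278),(.413,.269)):
            q=P.reshape(-1,3);t=q[(np.hypot(*(q[:,:2]-xy).T)<.08)&(q[:,2]>.02)&(q[:,2]<.09)]
            print(cv2.minEnclosingCircle(t[:,:2].astype(np.float32)))
cv2.imwrite('pics/end.png',ims[0][:,:,::-1])
E
```

```text
time: 29.75
ee_pos: [0.6401, 0.0895, 0.2306]
orientation: [-0.0, 1.0, 0.001, 0.003]
force: [0.3, 0.1, 0.3]
grip_width: 0.7
grasp_force: 0.0
time: 30.55
ee_pos: [0.5988, -0.1314, 0.2259]
orientation: [0.001, 1.0, 0.0, 0.001]
force: [-0.7, 0.7, 0.5]
grip_width: 0.699
grasp_force: 0.0
side red [ 0.4962 -0.419   0.0593] knob [ 0.4954 -0.4205  0.0855]
side blue [0.6374 0.0863 0.0588] knob [0.6389 0.0841 0.0839]
side yellow [0.5017 0.4123 0.0589] knob [0.5027 0.4116 0.085 ]
side green [0.4742 0.0876 0.0588] knob [0.4749 0.0875 0.0848]
top red [ 0.4956 -0.4173  0.0603] knob [ 0.4947 -0.4157  0.0851]
top blue [0.6383 0.0894 0.0608] knob [0.6369 0.0896 0.0859]
top yellow [0.5021 0.4152 0.0609] knob [0.502  0.4131 0.0861]
top green [0.4731 0.0898 0.061 ] knob [0.4731 0.0901 0.0863]
((0.6148477792739868, 0.277142196893692), 0.028556402772665024)
((0.41259536147117615, 0.2691759467124939), 0.03736633062362671)
```

View pics/end.png

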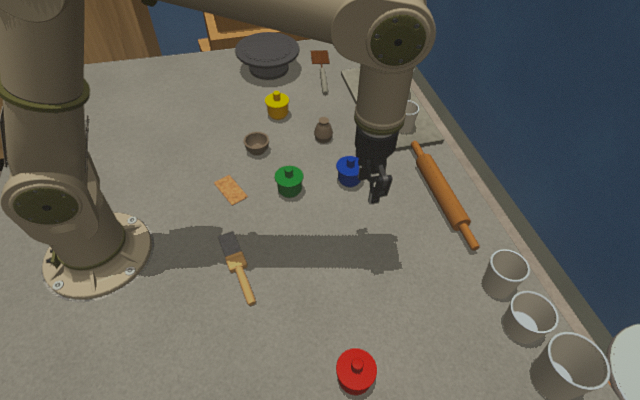

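The final view shows all four lids level on their own jars: yellow (277,103), green (289,178), blue (350,168) and red (356,370). The flanges are at z ≈ 0.06, the vase and bowl haven't moved, and the arm is clear.

```bash
python3 -c "
from station import robot
print(robot.sign_off())"
```

```text
the job is handed in; nothing more can be done
None
```

I seated all four lids on the jars of their own colour, with the vase and bowl undisturbed, and handed the job in at about 31 s; no verdict came back.

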